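# Unlock the pedal feeder and let the roller down to the pick-up end

### The job

Unlock the measuring bench's pedal feeder: draw the lock pin up out of its bore and park it in the open notch at the side of the same plate, pushed in to the notch's closed end and hanging upright by its collar. Then press the pedal right down to its stop and hold it there until the steel roller has rolled down the chute to its low end wall, and let the pedal come back up. Do not touch the roller, and leave the things standing on and around the feeder where they are.

Things in the scene. Friction and masses are not known exactly. Their poses are not given: they have to be found in the camera images.
- feeder: fixed pedal feeder: dark grey base plate 265 x 285 x 10 mm, bracket with a steel top plate (14 mm thick, top 135 mm above the table, x -5 to 65, y -125 to 45 mm), pedal pointing to -x, aluminium chute along the +y side. Origin on the table near the base's middle; x away from the tread, y to the chute. Chute: x -150 to 90, y 52 to 128, sloping down to -x, at most 115 mm high
- pin: loose steel lock pin, upright: shank 14 mm diameter, 60 mm long below the collar (last 4 mm tapered); collar 34 mm diameter, 6 mm thick; above it a round dark grip 24 mm diameter, 42 mm high. Origin on its axis at the collar's underside, z up. Starts in the bore, collar on the plate, where it blocks the pedal after about 0.06 rad
- bore (a point): mouth of the bore (16 mm wide, through the plate) at the plate's top surface; axes as the feeder's
- notch (a point): parked place of the pin's origin, on the side notch's axis at the plate's top; axes as the feeder's. Notch: U slot right through the plate, 20 mm wide along y, open at the plate's front edge 29.5 mm to -x of here, closed end 10.5 mm to +x (the shank touches it 3.5 mm past here). Free below down to the base plate; a 28 mm high ring lies on that, in front
- tread (a point): top centre of the pedal's tread, a steel plate with black rubber, 80 mm along x, 76 mm along y; moves with the pedal: about 98 mm above the table at rest, 49 mm at the stop. Hinge axis along the feeder's y at x = 40 mm, 75 mm above the table, 159 mm from here. The tread rises 0.15 rad to the front at rest, dips 0.15 rad at the stop
- pedal (a joint): pedal angle in rad: 0 up at rest, 0.30 fully down at its stop; a spring returns it. About 7 N at the tread to start it, 14 N at the stop. Its tongue holds the roller back and clears the chute's floor from about 0.25 rad
- roller: plain steel roller, 40 mm in diameter, 60 mm long, lying across the chute (its axis along the feeder's y), held half way down by the pedal's tongue. Origin at its centre; it turns as it rolls
- pickup (a point): where the roller's centre comes to rest against the chute's low end wall; axes as the feeder's
- ring_gauge: bystander: plain steel ring gauge, outer diameter 60 mm, 18 mm high, lying on the feeder's base plate; origin at centre of its underside
- v_block: bystander: dark steel V-block 70 x 50 x 45 mm standing on the table beside the feeder; origin at centre of its underside
- pen_cup: bystander: white cup 72 mm wide, 95 mm high, with pens reaching 145 mm, standing beside the chute; origin at centre of its underside
- cleaner: bystander: bottle 56 mm wide, 130 mm high, standing beside the feeder; origin at centre of its underside
Things that resemble listed ones, but are neither listed nor needed, are in the scene too. Leave any yellow look-alike of the pin alone.

How it is judged:
By the outcome, as a careful person would: the job done as asked, in the order asked, and still so for the second after the job is handed in, with the robot touching nothing.
It also fails if it takes over 58 s, if anything falls off the work surface, if the arm or the gripper's body presses on something with over 40 N, if the wrist force passes 120 N, or if a joint passes its speed limit or range.

### The arm

A 7-joint arm with a two-finger parallel gripper is mounted at the origin on the work surface. World frame = base frame: x ahead of the robot, y to its left, z up, the work surface at z = 0. Lengths are in m, angles in rad, forces in N, time in s.
With the tool pointing down it reaches from about 0.4 to 0.925 m from the base axis. Payload 5.6 kg.
Tool frame: the origin (TCP) lies midway between the tips of the shut fingers; the grasp point (between the pads) lies behind it (manip.pinch_z is the z of the grasp point in the tool frame, in m); z points along the fingers, y is the direction in which the jaws open and shut (so a half turn about z gives the same grasp; the last joint's range is limited). The gripper opens to 85 mm and grips with 20 to 120 N. Pads are 22 mm wide; open, the fingers measure 114 mm over their backs; the gripper's body (76 mm by 85 mm) begins 54 mm behind the grasp point. The pads swing forward as they close: fully open they stand 13 mm farther back than shut.
Start: joints at [1.15, 0.468, -0.012, 1.603, 0.006, 1.071, -0.056], TCP at [0.24, -0.604, 0.211] pointing down, gripper open.
Joint ranges: [-2.53, 2.53], [-0.31, 2.02], [-1.57, 1.55], [0.28, 2.44], [-1.29, 4.43], [0.15, 1.84], [-2.92, 2.92]. Speed limits (rad/s): [2.57, 2.57, 3.14, 3.14, 3.14, 3.14, 3.14].

### API

Orientations are given as a 3x3 rotation matrix whose columns are the frame's x, y, z axes.
In Python, from rig import manip gives the robot as it stands.
- The arm moves only by the shell command python3 -m inch 'ROWS' [OPENING] [FORCE]. ROWS is text: rows parted by semicolons, each of 4 numbers parted by spaces: the shift along the tool's x, y, z in cm, then the turn about the tool's z in rad. In form: dx dy dz twist; .... A call has 1 to 5 rows; each row is the pose to reach, as a shift and turn from the pose measured when the call began, along the tool's axes at that moment; what a row does not reach only later rows make up. A row lasts 1/8 s, in which the tool goes at most 62.5 mm and 10.7 degrees, less where a joint would pass 70% of its speed; a pose out of reach is approached as far as the arm can. A call with a gripper value outside its range is refused whole. OPENING is the opening, from 0 (shut) to 1 (fully open), set as the call begins (- or left out, the last holds). The fingers move at their own pace and stop on an object; FORCE is the grip in N (left out, the last holds). Time passes only in rows, so rows that repeat a pose let the fingers close. It gives the time, the measured TCP pose, the force and the opening at its end, in the units of the state.
- manip.sense(): the state, without advancing time (a new reading comes with each control period).
- manip.capture(name): name is "scene" or "top"; returns the picture (480x640x3 uint8, blue, green, red); there is no depth.
- manip.camera_params(name): a dict with "fx", "fy", "cx", "cy" (pixels), "k1" (the pictures are not rectified: a ray, as slopes to the right and down, at radius r is drawn at 1 + k1 r^2 times it, then the intrinsics apply), "R" (3x3) and "t" (3): a world point X has camera coordinates R X + t. Camera axes: x right, y down, z forward; pixel columns grow to the right and rows downward; lengths in m; the calibration is good to about 2 mm. A picture is of the moment at which its call begins. camera_params takes no time and is no camera call.
- manip.job_done(): hands the job in, once; it reports no verdict.
Trained networks look in the newest picture that a camera, given by its name, has taken for a name from the list of things; names that differ only in an ending like _2 or _b are one class to them, and where a whole thing is asked for, a point or a joint stands for the part that bears it (a point fixed in the world has none). Each returns a list of dicts, best first, with "conf" (0 to 1); they miss things now and then, are a little off and sometimes report something else, mostly with a low value. They report only what shows in the picture. A call takes as long as a camera call. They do not tell look-alikes from the thing itself.
- manip.trace(camera, label): "region" (480x640 bool, what is visible of it) and "xy" ([column, row] in pixels, amid what is visible of it).
The state is a dict: "clock": time; "joint_pos": joint angles; "qvel": joint speeds; "tau": joint torques, N m; "tcp_pos": TCP position; "ee_rot": TCP orientation; "force": force on the tool from outside, world axes, zero at the start; "wrist_torque": the same for the moment, N m; "finger_gap": finger opening in m.
Only numpy, scipy, OpenCV 4.12 (cv2) and the standard library are available. Lean on these libraries where they do the work, as an engineer would, in place of code of your own. Each camera call takes 0.05 s, during which the arm holds its last target. There are 200 camera calls.

## Working session

There is one attempt and no reset: what is moved stays moved. The work goes in short steps, Python scripts to look and compute and a shell command to move; the robot and the scene stay as the last step left them, time stands still between calls to the robot, and variables do not carry over. Pictures are saved under pics/ and viewed, about 8 in all and at most 12, crops included, and the job is handed in when it is done.

```bash
mkdir -p pics; ls; python3 - <<'E'
from rig import manip
import cv2
for n in("scene","top"):
    cv2.imwrite(f"pics/{n}0.png",manip.capture(n))
    p=manip.camera_params(n);print(n,{k:(v.tolist() if hasattr(v,'tolist') else v) for k,v in p.items()})
print(manip.pinch_z,manip.sense())
E
```

```text
pics
scene {'fx': 460.39811993233087, 'fy': 460.39811993233087, 'cx': 313.24726587527556, 'cy': 240.9698048253319, 'k1': -0.056011669681199944, 'R': [[-0.10278376024903645, 0.9946186667468154, 0.013007935572398563], [0.5758200632466387, 0.07015824887845823, -0.8145606637181452], [-0.8110898553130259, -0.07623337768389504, -0.5799325122246544]], 't': [0.028896677307099078, -0.2591540073286104, 1.3355924102071788]}
top {'fx': 539.9766161419255, 'fy': 539.9766161419255, 'cx': 327.49127088714823, 'cy': 242.9326841256251, 'k1': -0.033044479353133684, 'R': [[-0.02147049494605764, -0.999632517995646, 0.016548317511332344], [-0.993465358070742, 0.019476326108869284, -0.11246001527064145], [0.11209638781041631, -0.018854752371366003, -0.9935184437909902]], 't': [0.018543329200747354, 0.6208908458750877, 1.0390011077483423]}
-0.0187 {'clock': 0.1, 'joint_pos': array([ 1.15002976,  0.46831422, -0.01161969,  1.60353226,  0.00597455,
        1.07137964, -0.05632037]), 'qvel': array([-0.00118815, -0.00322233,  0.00071514, -0.00265877,  0.00214433,
        0.00090718,  0.00093466]), 'tau': array([ 1.25881626e-03, -5.33517265e+01,  2.15053966e-02, -2.51963586e+01,
        1.14152214e-02,  4.29282183e-03, -3.28022486e-05]), 'tcp_pos': array([ 0.23950737, -0.60369431,  0.21001701]), 'ee_rot': array([[ 9.29520948e-01,  3.68768709e-01, -6.68120283e-04],
       [ 3.68769304e-01, -9.29519817e-01,  1.45244952e-03],
       [-8.54131094e-05, -1.59646450e-03, -9.99998722e-01]]), 'force': array([ 0.06175844, -0.12930712,  0.31921842]), 'wrist_torque': array([-0.04320719, -0.03532894,  0.03791608]), 'finger_gap': 0.08559992186566219}
```

View pics/scene0.png

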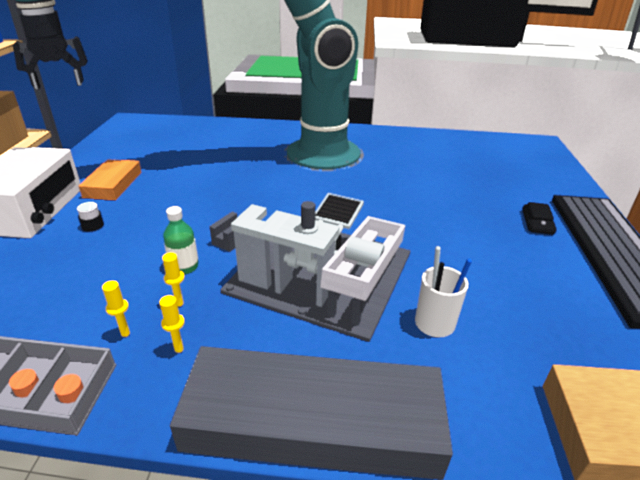

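View pics/top0.png

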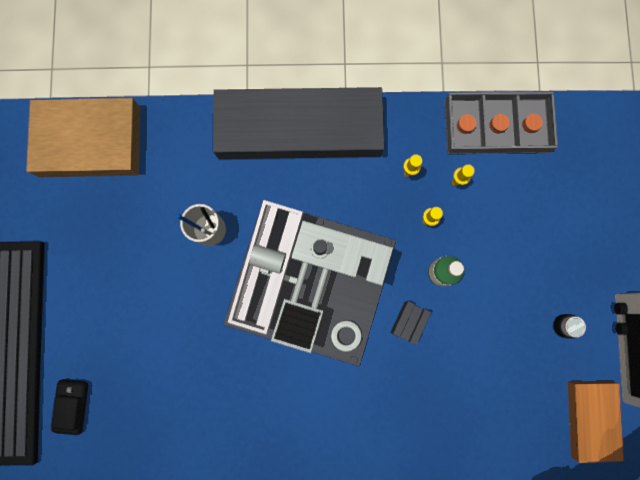

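The top view shows the pin's dark grip at (320,247) on the grey plate, the notch at about (364,266), the tread at (298,325), the roller at (267,259) and the ring at (346,336). Things that could be taken for the pin: yellow look-alikes at (413,166), (464,175) and (432,216), and the orange pegs in the tray. I choose the dark-gripped one in the plate and check it in a crop.

```bash
python3 - <<'E'
import cv2
a=cv2.imread("pics/top0.png")[190:370,215:455]
cv2.imwrite("pics/c1.png",cv2.resize(a,None,fx=3.3,fy=3.3,interpolation=cv2.INTER_CUBIC))
E
```

```text
(no output)
```

View pics/c1.png

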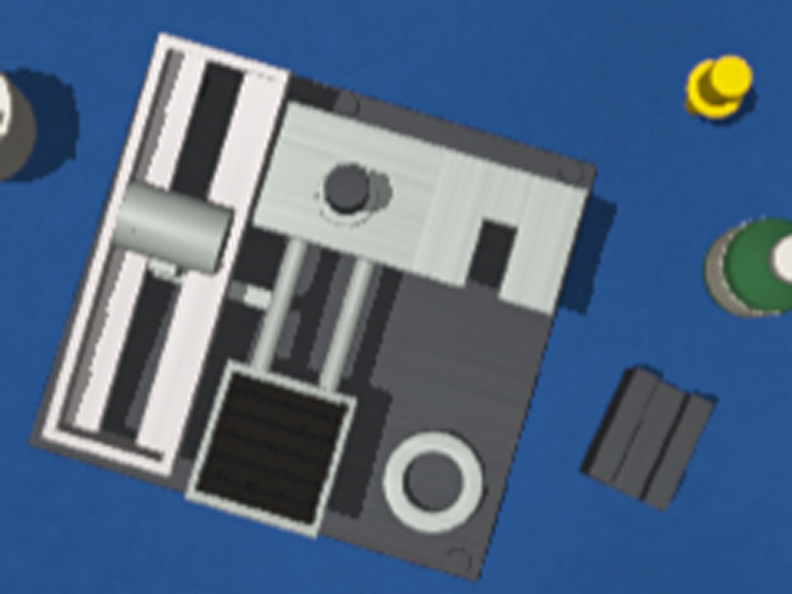

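The crop shows the dark-gripped pin in its bore (crop 347,190) with its collar on the plate. The notch slot runs from (483,288) to (502,224), and the plate corners are (290,101), (252,222), (547,312) and (590,186). I fit the feeder pose from these.

```bash
cat > h.py <<'E'
import numpy as np, cv2
from rig import manip
from scipy.optimize import least_squares
def K(n):
    p=manip.camera_params(n);return np.array([[p["fx"],0,p["cx"]],[0,p["fy"],p["cy"]],[0,0,1]]),np.array([p["k1"],0,0,0]),np.array(p["R"]),np.array(p["t"])
def proj(n,X):
    k,d,R,t=K(n);return cv2.projectPoints(np.array(X,float).reshape(-1,1,3),cv2.Rodrigues(R)[0],t,k,d)[0].reshape(-1,2)
def atz(n,uv,z):
    k,d,R,t=K(n);u=cv2.undistortPoints(np.array(uv,float).reshape(-1,1,2),k,d).reshape(-1,2)
    r=np.c_[u,np.ones(len(u))]@R;c=-R.T@t
    return c+r*((z-c[2])/r[:,2])[:,None]
def tri(uvs):
    x0=[.6,0,.1];return least_squares(lambda X:np.concatenate([proj(n,X)[0]-uv for n,uv in uvs.items()]),x0)
def Rz(a):return np.array([[np.cos(a),-np.sin(a),0],[np.sin(a),np.cos(a),0],[0,0,1]])
E
python3 - <<'E'
from h import *
c=lambda l:np.array(l,float)/3.3+[215,190]-.35
C=c([(290,101),(252,222),(547,312),(590,186)])
L=np.array([(65,45),(-5,45),(-5,-125),(65,-125)])/1000
f=lambda p:(proj("top",[Rz(p[2])@[*l,.135]+[p[0],p[1],0] for l in L])-C).ravel()
s=least_squares(f,[.6,0,0.2]);p=s.x;print("feeder",p,s.fun.round(1))
N=atz("top",c([(467,283),(500,293),(487,220),(517,228)]),.135)
F=lambda X:(np.array(X)-[p[0],p[1],0])@Rz(p[2])
print("notch corners feeder\n",F(N).round(4))
print("grip top feeder",F(atz("top",c([(347,188)]),.183)))
for n in("scene","top"):
    for l in("pin","roller","tread","pedal"):
        r=manip.trace(n,l);print(n,l,[(np.round(q["conf"],2),np.round(q["xy"])) for q in r][:5])
np.save("feeder.npy",p)
E
```

```text
feeder [ 0.57709955  0.02953872 -0.31227038] [-0.2 -0.4 -0.1 -0.2  1.3 -0.2 -1.   0.8]
notch corners feeder
 [[-0.0034 -0.0767  0.135 ]
 [-0.0035 -0.0954  0.135 ]
 [ 0.0327 -0.0775  0.135 ]
 [ 0.0332 -0.0944  0.135 ]]
grip top feeder [[ 0.02256201 -0.00075409  0.183     ]]
scene pin [(np.float64(0.86), array([307., 221.])), (np.float64(0.81), array([112., 306.])), (np.float64(0.68), array([174., 318.])), (np.float64(0.59), array([175., 271.]))]
scene roller [(np.float64(0.88), array([362., 252.])), (np.float64(0.57), array([182., 242.]))]
scene tread [(np.float64(0.94), array([335., 216.]))]
scene pedal [(np.float64(0.85), array([331., 217.])), (np.float64(0.73), array([319., 263.]))]
top pin [(np.float64(0.83), array([432., 214.])), (np.float64(0.81), array([412., 162.])), (np.float64(0.67), array([318., 248.])), (np.float64(0.67), array([464., 174.]))]
top roller []
top tread []
top pedal []
```

```bash
cat >> h.py <<'E'
P=lambda:np.load("feeder.npy")
def W(x,y,z):
    p=P();return Rz(p[2])@[x,y,z]+[p[0],p[1],0]
def F(X):
    p=P();return (np.array(X)-[p[0],p[1],0])@Rz(p[2])
def delta(target,jaw):  # jaw: 'x' or 'y' feeder axis ; prints row in cm, rad
    s=manip.sense();R=s["ee_rot"];p=P()
    d=R.T@(np.array(target)-s["tcp_pos"])*100
    w=p[2]+(0 if jaw=='x' else np.pi/2)
    y=np.arctan2(R[1,1],R[0,1]);e=(w-y+np.pi/2)%np.pi-np.pi/2
    print("row cm",d.round(2),"twist",round(-e,3),"| tcp feeder",F(s["tcp_pos"]).round(4),"F",s["force"].round(1),"gap",round(s["finger_gap"],4),"t",s["clock"],"tilt",R[:2,2].round(3))
E
python3 - <<'E'
from h import *
c=lambda l:np.array(l,float)/3.3+[215,190]-.35
r=tri({"scene":np.array([307,221.]),"top":np.array([318,248.])});print("tri pin",r.x,r.cost,F(r.x))
print("tread corners",F(atz("top",c([(231,363),(356,399),(187,497),(316,537)]),.098)).round(3))
print("pin W",W(.0228,0,.183),"notch W",W(.0245,-.086,.135))
print("proj grip top",proj("scene",W(.0228,0,.183)),"collar",proj("scene",W(.0228,0,.141)), proj("top",[W(.0228,0,.183),W(.0228,0,.141)]))
delta(W(.0228,0,.25),'x')
t=manip.trace("scene","pin")[0]["region"];v,u=np.where(t);print(u.min(),u.max(),v.min(),v.max())
a=manip.capture("scene")[185:275,270:390];cv2.imwrite("pics/c2.png",cv2.resize(a,None,fx=6,fy=6,interpolation=cv2.INTER_CUBIC))
E
```

```text
tri pin [0.59985456 0.02265046 0.14832469] 1.6235967791484265 [0.02377075 0.00043567 0.14832469]
tread corners [[-0.082  0.035  0.098]
 [-0.081 -0.037  0.098]
 [-0.16   0.037  0.098]
 [-0.16  -0.038  0.098]]
pin W [0.59879691 0.0225341  0.183     ] notch W [ 0.57399377 -0.05982908  0.135     ]
proj grip top [[308.3747423  202.61888359]] collar [[308.19994133 224.37546708]] [[319.41954977 246.36085656]
 [319.37972006 248.85398236]]
row cm [ 56.49 -45.01  -3.91] twist -0.881 | tcp feeder [-0.1264 -0.7067  0.2108] F [-0.3  0.9  0.6] gap 0.0853 t 0.5 tilt [-0.  0.]
298 317 201 234
```

View pics/c2.png

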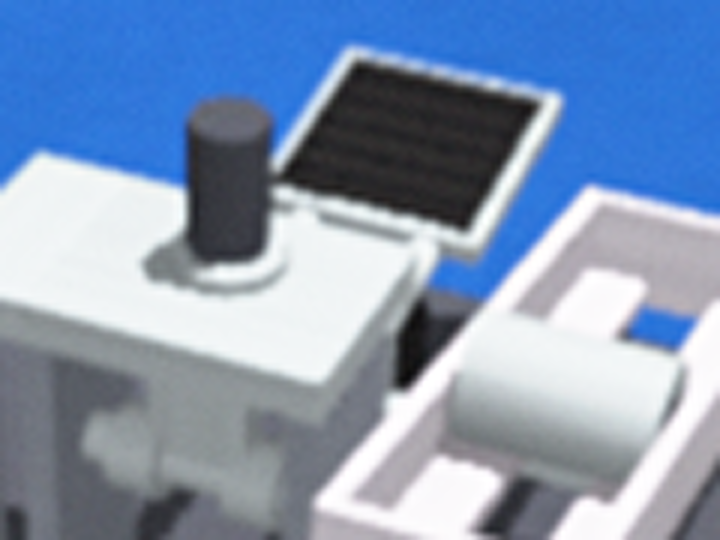

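The crop confirms the dark grip, top centre at crop (230,122), standing on its collar. The free tread is behind it and the roller lies in the chute. Now I approach.

```bash
python3 -m inch '4.5 -3.6 -0.8 -0.15; 9 -7.2 -1.6 -0.3; 13.5 -10.8 -2.4 -0.45; 18 -14.4 -3.2 -0.6; 22.5 -18 -4 -0.75' 1 30; python3 -c "
from h import *
delta(W(.024,0,.24),'x')"
```

```text
clock: 1.23
tcp_pos: [0.3833, -0.3523, 0.2515]
ee_rot: [[0.424, 0.905, 0.001], [0.905, -0.424, -0.001], [-0.001, 0.001, -1.0]]
force: [0.9, 0.3, 0.8]
finger_gap: 0.0854
row cm [43.1   3.73  1.13] twist -0.126 | tcp feeder [-0.0671 -0.4229  0.2515] F [0.9 0.3 0.8] gap 0.0854 t 1.225 tilt [ 0.001 -0.001]
```

```bash
python3 -m inch '6 0.5 0 -0.12; 12 1 0 -0.12; 18 1.6 0 -0.12; 24 2.1 0 -0.12; 30 2.6 0 -0.12'; python3 -c "
from h import *
delta(W(.024,0,.24),'x')"
```

```text
clock: 1.85
tcp_pos: [0.535, -0.0902, 0.2518]
ee_rot: [[0.313, 0.95, 0.001], [0.95, -0.313, -0.001], [-0.001, 0.002, -1.0]]
force: [1.2, -1.1, 0.1]
finger_gap: 0.0853
row cm [12.7   2.65  1.17] twist -0.006 | tcp feeder [-0.0033 -0.1269  0.2518] F [ 1.2 -1.1  0.1] gap 0.0853 t 1.85 tilt [ 0.001 -0.001]
```

```bash
python3 -m inch '6 1.3 0 -0.006; 12 2.6 0.6 -0.006; 12.7 2.65 1.1 -0.006; 12.7 2.65 1.1 -0.006'; python3 - <<'E'
from h import *
delta(W(.024,0,.149),'x')
a=manip.capture("top")[195:305,255:395];cv2.imwrite("pics/c3.png",cv2.resize(a,None,fx=5,fy=5,interpolation=cv2.INTER_CUBIC))
b=manip.capture("scene")[150:270,240:390];cv2.imwrite("pics/c3.png",np.hstack([cv2.resize(a,(400,314)),cv2.resize(b,(392,314))]))
E
```

```text
clock: 2.35
tcp_pos: [0.5994, 0.0221, 0.24]
ee_rot: [[0.307, 0.952, -0.0], [0.952, -0.307, -0.002], [-0.002, 0.0, -1.0]]
force: [0.0, -1.2, -0.2]
finger_gap: 0.0854
row cm [0.04 0.04 9.1 ] twist 0.0 | tcp feeder [ 0.0236 -0.0003  0.24  ] F [ 0.  -1.2 -0.2] gap 0.0854 t 2.35 tilt [-0.    -0.002]
```

View pics/c3.png

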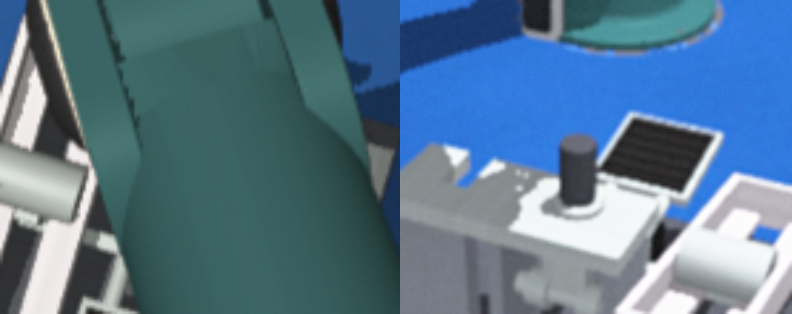

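The top view is hidden by the arm. In the scene crop the pin stands at (577,170), but I don't see the gripper where I expect it, so I check the full scene picture.

```bash
python3 - <<'E'
from h import *
s=manip.sense();print(proj("scene",[s["tcp_pos"],s["tcp_pos"]+[0,0,.1]]))
cv2.imwrite("pics/s3.png",manip.capture("scene"))
E
```

```text
[[306.9417071  170.49811635]
 [307.31978937 107.07787428]]
```

View pics/s3.png

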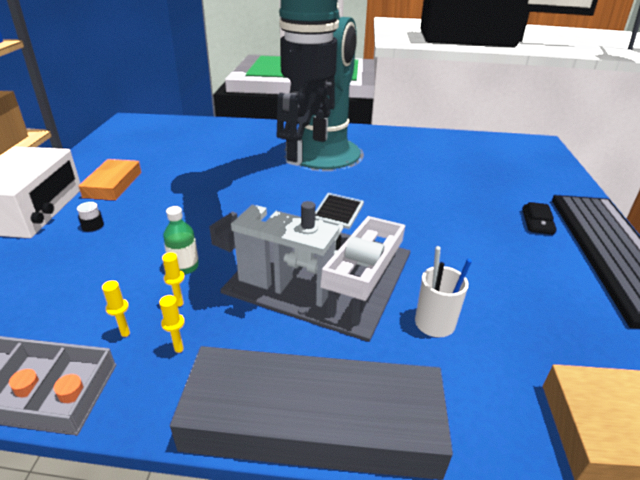

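The gripper is above the pin, with fingertips at (293,160) and (320,138). It was simply outside the crop. I descend around the grip.

```bash
python3 -m inch '0.04 0.04 3 0; 0.04 0.04 6 0; 0.04 0.04 8 0; 0.04 0.04 9 0; 0.04 0.04 9 0'; python3 - <<'E'
from h import *
delta(W(.024,0,.149),'x')
b=manip.capture("scene")[130:270,230:390];cv2.imwrite("pics/c4.png",cv2.resize(b,None,fx=4,fy=4,interpolation=cv2.INTER_CUBIC))
print((proj("scene",[W(.024,0,.149),W(.024+.043,0,.162),W(.024-.043,0,.162)])-[230,130])*4)
E
```

```text
clock: 3.12
tcp_pos: [0.6003, 0.0195, 0.1508]
ee_rot: [[0.311, 0.95, 0.001], [0.95, -0.311, -0.003], [-0.002, 0.002, -1.0]]
force: [-0.1, 0.2, 0.4]
finger_gap: 0.0854
row cm [ 0.24 -0.12  0.18] twist -0.004 | tcp feeder [ 0.0251 -0.0024  0.1508] F [-0.1  0.2  0.4] gap 0.0854 t 3.125 tilt [ 0.001 -0.003]
[[311.73398057 362.77983728]
 [266.70698931 389.07245311]
 [353.45061436 287.48637052]]
```

View pics/c4.png

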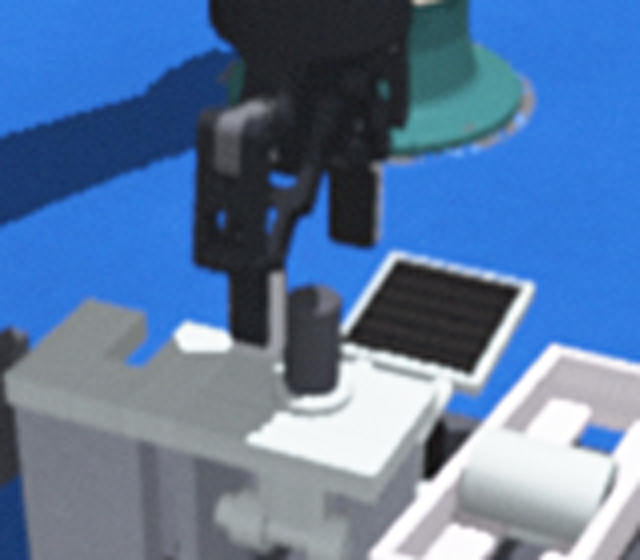

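The fingers straddle the pin but look about 15 mm higher than the nominal tip height: near tip at crop (255,345), predicted (267,389). I half-close without touching and look again.

```bash
python3 -m inch '0.2 -0.1 0.1 -0.004; 0.24 -0.1 0.1 -0.004; 0.24 -0.1 0.1 -0.004; 0.24 -0.1 0.1 -0.004' 0.45 25; python3 - <<'E'
from h import *
delta(W(.024,0,.149),'x')
b=manip.capture("scene")[150:260,250:370];cv2.imwrite("pics/c5.png",cv2.resize(b,None,fx=5,fy=5,interpolation=cv2.INTER_CUBIC))
print((proj("scene",[W(.024,0,.149),W(.024+.019,0,.156),W(.024-.019,0,.156)])-[250,150])*5)
E
```

```text
clock: 3.68
tcp_pos: [0.6006, 0.0223, 0.1507]
ee_rot: [[0.307, 0.952, 0.003], [0.952, -0.307, -0.003], [-0.002, 0.003, -1.0]]
force: [-0.5, -0.2, -0.6]
finger_gap: 0.0383
row cm [-0.04 -0.06  0.17] twist 0.0 | tcp feeder [0.0246 0.0004 0.1507] F [-0.5 -0.2 -0.6] gap 0.0383 t 3.675 tilt [ 0.003 -0.003]
[[289.66747571 353.4747966 ]
 [265.54025034 364.30715929]
 [313.16884747 307.94824561]]
```

View pics/c5.png

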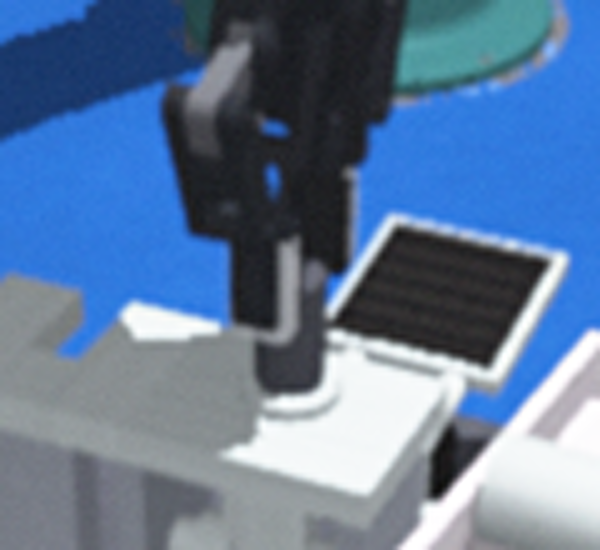

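The near pad tip at crop (265,340) now overlaps the upper half of the grip, still clear of the collar. I lower 4 mm and close.

```bash
python3 -m inch '0 0 0.4 0; 0 0 0.4 0' 0.45 && python3 -m inch '0 0 0 0; 0 0 0 0; 0 0 0 0; 0 0 0 0; 0 0 0 0' 0.1 50; python3 -c "
from h import *
delta(W(.024,0,.145),'x')"
```

```text
clock: 3.98
tcp_pos: [0.6002, 0.0222, 0.1461]
ee_rot: [[0.307, 0.952, 0.002], [0.952, -0.307, -0.003], [-0.002, 0.002, -1.0]]
force: [-0.4, 0.3, -0.6]
finger_gap: 0.0389
clock: 4.6
tcp_pos: [0.6004, 0.0222, 0.1462]
ee_rot: [[0.307, 0.952, 0.002], [0.952, -0.307, -0.003], [-0.002, 0.003, -1.0]]
force: [1.3, 0.8, 0.9]
finger_gap: 0.0218
row cm [-0.02 -0.05  0.12] twist 0.0 | tcp feeder [0.0245 0.0002 0.1462] F [1.3 0.8 0.9] gap 0.0218 t 4.6 tilt [ 0.002 -0.003]
```

```bash
python3 -m inch '0 0 -0.8 0; 0 0 -2.2 0; 0 0 -4 0; 0 0 -6 0; 0 0 -7.5 0' - 60; python3 -m inch '0 0 0 0; 0 0 0 0'; python3 -c "
from h import *
delta(W(.016,-.086,.222),'x')"
```

```text
clock: 5.22
tcp_pos: [0.6008, 0.0225, 0.2234]
ee_rot: [[0.307, 0.952, 0.004], [0.952, -0.307, -0.003], [-0.001, 0.005, -1.0]]
force: [1.0, 0.1, -1.3]
finger_gap: 0.0216
clock: 5.48
tcp_pos: [0.6006, 0.0224, 0.2232]
ee_rot: [[0.307, 0.952, 0.004], [0.952, -0.307, -0.003], [-0.002, 0.004, -1.0]]
force: [-0.8, -0.1, -2.4]
finger_gap: 0.0216
row cm [-8.64 -0.85  0.13] twist 0.0 | tcp feeder [0.0245 0.0004 0.2232] F [-0.8 -0.1 -2.4] gap 0.0216 t 5.475 tilt [ 0.004 -0.003]
```

```bash
python3 -m inch '-3 -0.3 0 0; -6 -0.7 0 0; -8 -0.9 0 0; -8.6 -0.9 0 0; -8.6 -0.9 0 0'; python3 - <<'E'
from h import *
delta(W(.015,-.0858,.2),'x')
a=manip.capture("scene")[140:290,210:370]
cv2.imwrite("pics/c6.png",cv2.resize(a,None,fx=4,fy=4,interpolation=cv2.INTER_CUBIC))
for X in ([0.015,-.0858,.146+.0],):pass
s=manip.sense()["tcp_pos"]
print((proj("scene",[s-[0,0,.011],s-[0,0,.071],W(-.005,-.076,.135),W(-.005,-.096,.135),W(.035,-.076,.135),W(.035,-.096,.135)])-[210,140])*4)
E
```

```text
clock: 6.1
tcp_pos: [0.5658, -0.0563, 0.2232]
ee_rot: [[0.307, 0.952, 0.004], [0.952, -0.307, -0.002], [-0.001, 0.004, -1.0]]
force: [0.5, 0.5, -1.3]
finger_gap: 0.0216
row cm [-0.06 -0.07  2.32] twist 0.0 | tcp feeder [ 0.0156 -0.0852  0.2232] F [ 0.5  0.5 -1.3] gap 0.0216 t 6.1 tilt [ 0.004 -0.002]
[[214.27147594 136.70549367]
 [221.01443945 261.67067535]
 [262.16743531 277.68886158]
 [222.40964321 267.79707737]
 [218.61806646 322.23834968]
 [177.73756734 311.60334174]]
```

View pics/c6.png

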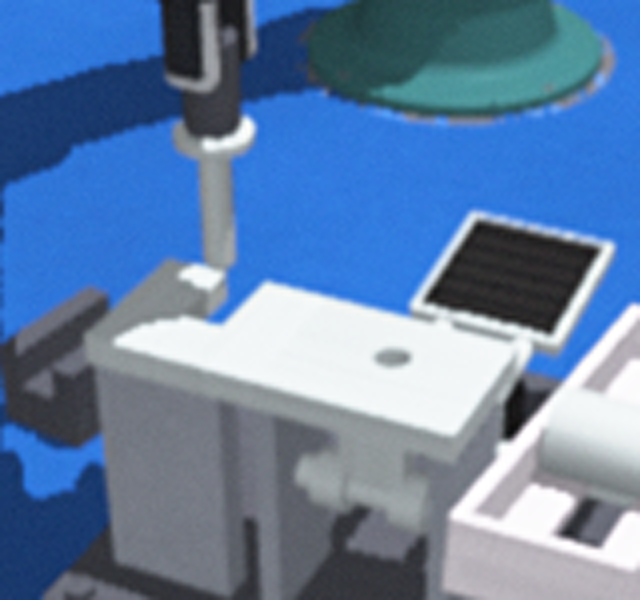

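The pin hangs upright, collar at (215,140) and shank tip at (222,262), as predicted. The notch edges, right wall (262,282) to (220,325), match the model too. I lower it.

```bash
python3 -m inch '-0.06 -0.07 1.5 0; -0.06 -0.07 2.5 0; -0.06 -0.07 3.2 0; -0.06 -0.07 3.8 0'; python3 -c "
from h import *
delta(W(.015,-.0858,.147),'x')"
```

```text
clock: 6.65
tcp_pos: [0.5652, -0.0559, 0.1846]
ee_rot: [[0.306, 0.952, 0.003], [0.952, -0.306, -0.002], [-0.001, 0.004, -1.0]]
force: [0.1, 0.2, -0.7]
finger_gap: 0.0218
row cm [-0.08 -0.    3.76] twist 0.001 | tcp feeder [ 0.0149 -0.085   0.1846] F [ 0.1  0.2 -0.7] gap 0.0218 t 6.65 tilt [ 0.003 -0.002]
```

No contact; the tip is well inside the slot.

```bash
python3 -m inch '-0.08 0 1.2 0; -0.08 0 2.4 0; -0.08 0 3.2 0; -0.08 0 3.6 0; -0.08 0 3.6 0'; python3 -c "
from h import *
delta(W(.0245,-.0858,.1465),'x')"
```

```text
clock: 7.28
tcp_pos: [0.565, -0.0567, 0.1484]
ee_rot: [[0.306, 0.952, 0.003], [0.952, -0.306, -0.002], [-0.001, 0.003, -1.0]]
force: [-0.1, 0.0, -1.3]
finger_gap: 0.0215
row cm [-0.    0.95  0.19] twist 0.001 | tcp feeder [ 0.0149 -0.0858  0.1484] F [-0.1  0.  -1.3] gap 0.0215 t 7.275 tilt [ 0.003 -0.002]
```

```bash
python3 -m inch '0 0.4 0.05 0; 0 0.8 0.05 0; 0 1.0 0.05 0; 0 1.0 0.05 0'; python3 -m inch '0 0.15 0 0; 0 0.15 0 0';python3 -m inch '0 0.15 0 0; 0 0.15 0 0';  python3 -c "
from h import *
delta(W(.0245,-.0858,.1465),'x')"
```

```text
clock: 7.78
tcp_pos: [0.5747, -0.0598, 0.1479]
ee_rot: [[0.306, 0.952, 0.003], [0.952, -0.306, -0.002], [-0.001, 0.004, -1.0]]
force: [0.1, 0.3, -1.7]
finger_gap: 0.0217
clock: 8.02
tcp_pos: [0.5762, -0.0604, 0.148]
ee_rot: [[0.306, 0.952, 0.003], [0.952, -0.306, -0.002], [-0.001, 0.004, -1.0]]
force: [-0.2, -0.3, -1.3]
finger_gap: 0.0217
clock: 8.28
tcp_pos: [0.5772, -0.0606, 0.1479]
ee_rot: [[0.306, 0.952, 0.002], [0.952, -0.306, -0.002], [-0.001, 0.003, -1.0]]
force: [-2.1, 0.3, 0.3]
finger_gap: 0.0213
row cm [-0.   -0.33  0.14] twist 0.001 | tcp feeder [ 0.0278 -0.0858  0.1479] F [-2.1  0.3  0.3] gap 0.0213 t 8.275 tilt [ 0.002 -0.002]
```

Contact with the closed end at feeder x=27.8 mm, as predicted (28). I ease back 1 mm and lower onto the collar.

```bash
python3 -m inch '0 -0.12 0.08 0; 0 -0.12 0.12 0; 0 -0.12 0.16 0';python3 -m inch '0 0 0.06 0; 0 0 0.06 0';  python3 -c "
from h import *
delta(W(.0265,-.0858,.146),'x')"
```

```text
clock: 8.65
tcp_pos: [0.5762, -0.0603, 0.1463]
ee_rot: [[0.306, 0.952, 0.003], [0.952, -0.306, -0.002], [-0.001, 0.003, -1.0]]
force: [-0.3, -0.0, -0.0]
finger_gap: 0.0216
clock: 8.9
tcp_pos: [0.5763, -0.0603, 0.1462]
ee_rot: [[0.306, 0.952, 0.003], [0.952, -0.306, -0.002], [-0.001, 0.003, -1.0]]
force: [-2.7, 0.4, 4.7]
finger_gap: 0.0214
row cm [-0.01 -0.03  0.02] twist 0.001 | tcp feeder [ 0.0268 -0.0857  0.1462] F [-2.7  0.4  4.7] gap 0.0214 t 8.9 tilt [ 0.003 -0.002]
```

Collar is on the plate (4.7 N). Release with a partial opening, then open further and rise.

```bash
python3 -m inch '0 0 0 0; 0 0 0 0; 0 0 0 0; 0 0 0 0' 0.6; python3 -m inch '0 0 0 0; 0 0 -2 0; 0 0 -5 0; 0 0 -9 0; 0 0 -12 0';  python3 - <<'E'
from h import *
delta(W(-.118,0,.2),'x')
b=manip.capture("scene")[140:290,210:370];b=cv2.resize(b,None,fx=4,fy=4,interpolation=cv2.INTER_CUBIC)
cv2.imwrite("pics/c7.png",b)
print((proj("scene",[W(.0245,-.0858,.183),W(.028,-.0858,.183),W(.0245,-.0858,.141)])-[210,140])*4)
E
```

```text
clock: 9.4
tcp_pos: [0.5763, -0.0603, 0.1461]
ee_rot: [[0.306, 0.952, 0.003], [0.952, -0.306, -0.002], [-0.001, 0.003, -1.0]]
force: [0.6, 0.2, -0.3]
finger_gap: 0.0511
clock: 10.02
tcp_pos: [0.5763, -0.06, 0.2679]
ee_rot: [[0.306, 0.952, 0.004], [0.952, -0.306, -0.002], [-0.001, 0.005, -1.0]]
force: [0.9, -0.1, -0.4]
finger_gap: 0.0513
row cm [  8.57 -14.49   6.72] twist 0.001 | tcp feeder [ 0.0267 -0.0854  0.2679] F [ 0.9 -0.1 -0.4] gap 0.0513 t 10.025 tilt [ 0.004 -0.002]
[[204.6564857  207.97800406]
 [200.55413444 211.73359077]
 [209.69471516 293.31163458]]
```

View pics/c7.png

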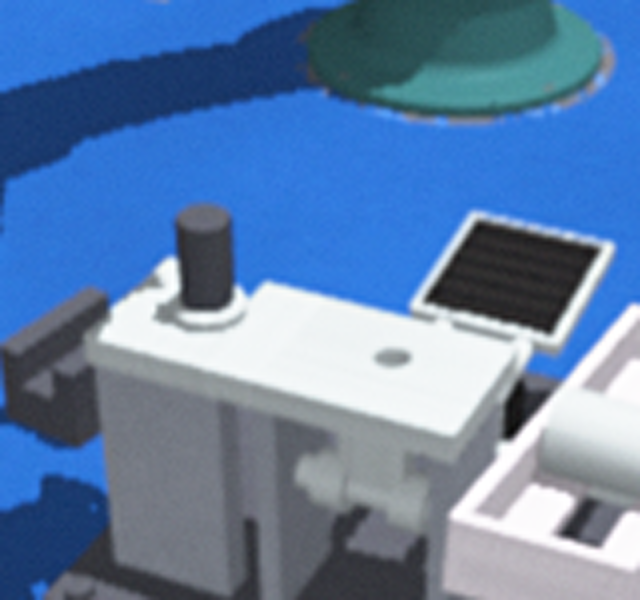

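The pin stands upright in the notch, grip at (205,260) and collar on the plate; the bore at (393,357) is empty. Next is the pedal.

```bash
python3 -m inch '2.8 -4.8 0 0; 5.7 -9.6 1 0; 8.6 -14.5 4 0; 8.6 -14.5 6.7 0; 8.6 -14.5 6.7 0' 0; python3 -m inch '0 0 2.5 0; 0 0 5 0; 0 0 7 0; 0 0 8 0'; python3 -c "
from h import *
delta(W(-.118,0,.11),'x')"
```

```text
clock: 10.7
tcp_pos: [0.4658, 0.0662, 0.2021]
ee_rot: [[0.305, 0.952, 0.007], [0.952, -0.305, -0.003], [-0.001, 0.008, -1.0]]
force: [-0.1, -0.9, 0.5]
finger_gap: 0.0
clock: 11.2
tcp_pos: [0.4671, 0.0653, 0.122]
ee_rot: [[0.306, 0.952, 0.007], [0.952, -0.306, -0.003], [-0.001, 0.008, -1.0]]
force: [-0.2, -0.2, 0.0]
finger_gap: 0.0004
row cm [-0.02 -0.25  1.2 ] twist 0.001 | tcp feeder [-0.1156  0.0003  0.122 ] F [-0.2 -0.2  0. ] gap 0.0004 t 11.2 tilt [ 0.007 -0.003]
```

```bash
python3 -m inch '0 -0.2 1.2 0; 0 -0.2 2.2 0; 0 -0.2 3 0; 0 -0.2 4 0'; python3 -c "
from h import *
delta(W(-.118,0,.049),'x')"
```

```text
clock: 11.7
tcp_pos: [0.4659, 0.0658, 0.0817]
ee_rot: [[0.306, 0.952, 0.008], [0.952, -0.306, -0.003], [-0.001, 0.008, -1.0]]
force: [0.2, -0.6, 0.2]
finger_gap: 0.0001
row cm [-0.03 -0.13  3.27] twist 0.001 | tcp feeder [-0.117   0.0004  0.0817] F [ 0.2 -0.6  0.2] gap 0.0001 t 11.7 tilt [ 0.008 -0.003]
```

No force yet at z=0.082; one image to see why.

```bash
python3 - <<'E'
from h import *
b=manip.capture("scene")[150:270,270:410];b=cv2.resize(b,None,fx=5,fy=5,interpolation=cv2.INTER_CUBIC)
cv2.imwrite("pics/c8.png",b)
print((proj("scene",[manip.sense()["tcp_pos"],W(-.118,0,.098)])-[270,150])*5)
E
```

```text
[[336.53915367 321.80272684]
 [338.97004547 283.65438627]]
```

View pics/c8.png

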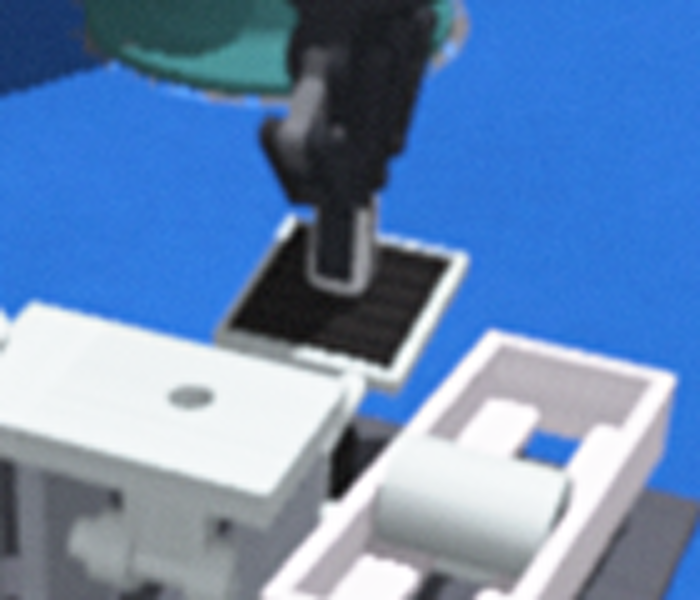

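The tip is at crop (340,290), just at the tread's middle: the real fingertip sits about 13 mm above the nominal TCP. I continue by force.

```bash
python3 -m inch '0 -0.1 0.8 0; 0 -0.1 1.6 0; 0 -0.1 2.4 0; 0 -0.1 3 0'; python3 -m inch '0 0 0.4 0; 0 0 0.8 0;0 0 0.8 0';python3 -c "
from h import *
delta(W(-.118,0,.035),'x')"
```

```text
clock: 12.25
tcp_pos: [0.4638, 0.0664, 0.0505]
ee_rot: [[0.306, 0.952, 0.005], [0.952, -0.306, -0.003], [-0.001, 0.006, -1.0]]
force: [-2.0, 0.6, 8.0]
finger_gap: 0.0004
clock: 12.62
tcp_pos: [0.4642, 0.0663, 0.0428]
ee_rot: [[0.306, 0.952, 0.006], [0.952, -0.306, -0.004], [-0.002, 0.007, -1.0]]
force: [-1.8, -1.7, 9.8]
finger_gap: -0.0001
row cm [-0.03  0.06  0.78] twist 0.002 | tcp feeder [-0.1187  0.0003  0.0428] F [-1.8 -1.7  9.8] gap -0.0001 t 12.625 tilt [ 0.006 -0.004]
```

```bash
python3 -m inch '0 0 0.5 0; 0 0 0.8 0'; python3 -m inch '0 0 0.3 0; 0 0 0.3 0';python3 -m inch '0 0 0.3 0; 0 0 0.3 0'
```

```text
clock: 12.88
tcp_pos: [0.465, 0.066, 0.0353]
ee_rot: [[0.306, 0.952, 0.007], [0.952, -0.306, -0.005], [-0.002, 0.008, -1.0]]
force: [-1.6, -0.8, 11.1]
finger_gap: -0.0001
clock: 13.12
tcp_pos: [0.4653, 0.0659, 0.0328]
ee_rot: [[0.306, 0.952, 0.008], [0.952, -0.306, -0.005], [-0.003, 0.009, -1.0]]
force: [-3.2, -1.0, 11.5]
finger_gap: 0.0004
clock: 13.38
tcp_pos: [0.4657, 0.0658, 0.0304]
ee_rot: [[0.306, 0.952, 0.009], [0.952, -0.306, -0.006], [-0.003, 0.01, -1.0]]
force: [-2.7, -0.9, 11.5]
finger_gap: 0.0001
```

```bash
python3 -m inch '0 0 0.3 0; 0 0 0.3 0'; python3 -m inch '0 0 0.3 0; 0 0 0.3 0'
```

```text
clock: 13.62
tcp_pos: [0.466, 0.0657, 0.0289]
ee_rot: [[0.306, 0.952, 0.01], [0.952, -0.305, -0.008], [-0.004, 0.011, -1.0]]
force: [-6.4, -1.6, 23.0]
finger_gap: -0.0002
clock: 13.88
tcp_pos: [0.4663, 0.0655, 0.0284]
ee_rot: [[0.305, 0.952, 0.01], [0.952, -0.305, -0.01], [-0.007, 0.013, -1.0]]
force: [-10.8, -1.5, 35.1]
finger_gap: -0.0002
```

```bash
python3 - <<'E'
from h import *
for n in("scene","top"):
  for l in ("roller",): print(n,[(round(float(q["conf"]),2),np.round(q["xy"])) for q in (manip.capture(n),manip.trace(n,l))[1]][:3])
F_=manip.sense();print(F_["force"],F_["tcp_pos"])
E
```

```text
scene [(0.72, array([382., 227.]))]
top [(0.69, array([246., 309.])), (0.37, array([315., 269.]))]
[-9.4922451  -1.88123052 35.10240983] [0.46628272 0.06555199 0.02839862]
```

At the stop (force jump to 35 N) and the roller has moved. I hold at slightly lower force and check it has arrived.

```bash
python3 -m inch '0 0 0.15 0; 0 0 0.15 0; 0 0 0.15 0; 0 0 0.15 0; 0 0 0.15 0'; python3 -m inch '0 0 0.15 0; 0 0 0.15 0; 0 0 0.15 0; 0 0 0.15 0; 0 0 0.15 0'; python3 - <<'E'
from h import *
for i in range(2):
 uv={}
 for n in("scene","top"):
  manip.capture(n);q=manip.trace(n,"roller");uv[n]=q[0]["xy"] if q else None;print(n,[(round(float(r["conf"]),2),np.round(r["xy"],1)) for r in q][:2])
 r=tri(uv);print("roller feeder",F(r.x),r.cost)
E
```

```text
clock: 14.7
tcp_pos: [0.4662, 0.0655, 0.0287]
ee_rot: [[0.305, 0.952, 0.011], [0.952, -0.305, -0.012], [-0.008, 0.014, -1.0]]
force: [-8.9, -2.2, 27.2]
finger_gap: 0.0002
clock: 15.32
tcp_pos: [0.4662, 0.0655, 0.0288]
ee_rot: [[0.305, 0.952, 0.011], [0.952, -0.305, -0.014], [-0.01, 0.015, -1.0]]
force: [-7.3, 0.1, 24.6]
finger_gap: 0.0001
scene [(0.62, array([379.8, 225.3]))]
top [(0.68, array([247.8, 308.5])), (0.62, array([315.6, 267.1]))]
roller feeder [-0.11612583  0.09284344  0.08187212] 7.317565306853675
scene [(0.66, array([381. , 228.2])), (0.21, array([316.9, 268.2]))]
top [(0.88, array([244.9, 309.3])), (0.69, array([317. , 270.1]))]
roller feeder [-0.11897931  0.09687952  0.07470972] 12.863093043197306
```

The roller is stationary at the low end. I let the pedal come up smoothly and retreat.

```bash
python3 -m inch '0 0 -1 0; 0 0 -2.2 0; 0 0 -3.6 0; 0 0 -5 0; 0 0 -7 0'; python3 -m inch '0 0 -3 0; 0 0 -7 0; 0 0 -12 0; 0 0 -15 0';python3 -m inch '-3 3 0 0; -8 3 0 0; -14 3 0 0; -20 3 0 0; -26 3 0 0'; python3 -m inch '-6 0 0 0; -12 0 0 0; -18 0 0 0; -18 0 0 0';python3 - <<'E'
from h import *
a=manip.capture("top")[190:370,215:455];b=manip.capture("scene")[180:300,220:420]
cv2.imwrite("pics/c9.png",np.hstack([cv2.resize(a,(400,300),interpolation=cv2.INTER_CUBIC),cv2.resize(b,(400,300))]))
a0=cv2.imread("pics/top0.png");a1=manip.capture("top")
print("proj pickup-ish top",proj("top",W(-.125,.09,.07)),"pin",proj("top",W(.0265,-.0858,.183)))
s=manip.sense();print(s["tcp_pos"],s["force"],s["clock"])
for l in("pin","ring_gauge","v_block","pen_cup","cleaner","tread","roller"):
    print(l,[(round(float(r["conf"]),2),np.round(r["xy"])) for r in manip.trace("top",l)][:4])
E
```

```text
clock: 16.35
tcp_pos: [0.465, 0.0664, 0.0988]
ee_rot: [[0.305, 0.952, 0.011], [0.952, -0.305, -0.014], [-0.01, 0.014, -1.0]]
force: [0.2, -0.5, -0.3]
finger_gap: 0.0002
clock: 16.85
tcp_pos: [0.464, 0.0688, 0.2509]
ee_rot: [[0.305, 0.952, 0.013], [0.952, -0.304, -0.014], [-0.009, 0.017, -1.0]]
force: [0.6, 0.3, -0.7]
finger_gap: -0.0001
clock: 17.48
tcp_pos: [0.4126, -0.1897, 0.2538]
ee_rot: [[0.305, 0.952, 0.014], [0.952, -0.304, -0.014], [-0.009, 0.018, -1.0]]
force: [0.1, -0.9, -0.0]
finger_gap: 0.0
clock: 17.98
tcp_pos: [0.355, -0.3657, 0.2548]
ee_rot: [[0.313, 0.95, 0.013], [0.95, -0.313, -0.015], [-0.011, 0.017, -1.0]]
force: [-0.1, 0.2, -0.3]
finger_gap: 0.0002
proj pickup-ish top [[251.29048407 313.39132685]] pin [[368.10958214 258.69313658]]
[ 0.35811867 -0.36015218  0.25508047] [ 0.23078733  0.18830041 -0.34627457] 18.125
pin [(0.75, array([463., 175.])), (0.72, array([432., 216.])), (0.61, array([409., 166.])), (0.52, array([366., 263.]))]
ring_gauge [(0.76, array([350., 334.]))]
v_block []
pen_cup [(0.59, array([200., 223.])), (0.51, array([251., 310.]))]
cleaner [(0.67, array([446., 274.]))]
tread [(0.63, array([297., 316.]))]
roller [(0.75, array([366., 261.])), (0.62, array([250., 309.]))]
```

View pics/c9.png

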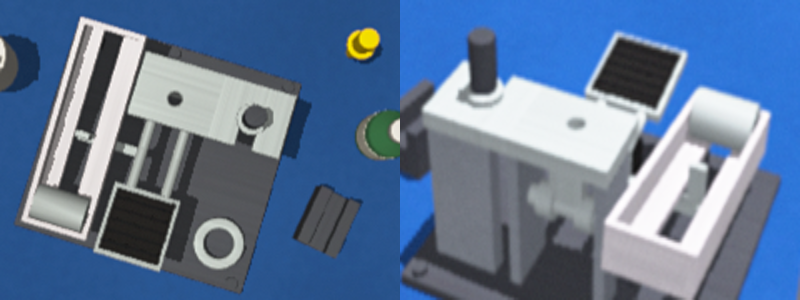

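The roller rests against the low end wall (left view 60,208). The tread is up at (138,227), the pin is upright in the notch at (256,118), and the ring, V-block and bottle are unmoved.

```bash
python3 -c "
from rig import manip
manip.job_done()"
```

```text
the job is handed in; nothing more can be done
```

The job is done and handed in, at about 18 s on the robot's clock.

**What I did:**
- **Pin:** I drew the pin from its bore and lowered it into the side notch. I pushed it in until it touched the closed end at feeder x = 27.8 mm (28 expected), eased back about 1 mm and set it down on its collar.
- **Pedal:** I pressed the tread to its stop and held it there for about 1.7 s until the roller had stopped at the low end of the chute. Then I let the pedal come up and moved the arm clear.

**Last checks:** The final pictures show the pin upright in the notch, the bore empty, the tread back up and the roller against the low end wall. The ring gauge, V-block and bottle look unmoved in the picture, and the detector found the pen cup where it was.

**What disagreed or failed:**
- The shut fingertips looked about 13 mm above the nominal tool point, so I pressed by force instead of by height. That took 35 N briefly at the stop, then 25 to 27 N while holding.
- The two-camera roller estimate gave x of about -117 mm, roughly 8 mm short of where I reckoned the centre would stop. The pictures show it at the wall.
- The detector missed the V-block in the last check, so I confirmed it by eye only. It also gave some false labels, such as a "roller" at the parked pin.

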